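# Hook and seat the cover of a safe-lock solenoid housing

### The arm

A 6-joint arm with a two-finger parallel gripper is mounted at the origin on the work surface. World frame = base frame: x ahead of the robot, y to its left, z up, the work surface at z = 0. Lengths are in m, angles in rad, forces in N, time in s.
With the tool pointing down it reaches from about 0.275 to 0.825 m from the base axis. Payload 5.2 kg.
Tool frame: the origin (TCP) lies midway between the tips of the shut fingers; the grasp point (between the pads) lies 19 mm behind it; z points along the fingers, y is the direction in which the jaws open and shut (so a half turn about z gives the same grasp; the last joint's range is limited). The gripper opens to 93 mm and grips with 3 to 60 N. Pads are 15 mm wide; open, the fingers measure 128 mm over their backs; the gripper's body (75 mm by 188 mm) begins 65 mm behind the grasp point.
Start: joints at [1.122, 0.259, 1.535, -0, 1.348, -0.203], TCP at [0.134, 0.533, 0.219] pointing down, gripper open.
Joint ranges: [-3.14, 3.14], [-0.91, 2.08], [0.19, 2.58], [-1.22, 4.36], [0.22, 2.71], [-3.12, 3.12]. Speed limits (rad/s): [2.57, 2.57, 3.14, 3.14, 3.14, 3.14].

### API

Orientations are given as a unit quaternion [x, y, z, w].
In Python, from rig import get_obs, grab_frame, finish_job gives the robot as it stands. The module is installed in compiled form; this text tells all that it offers.
- The arm moves only by the tool send_rows, never from a script. Its argument "motion" is a list of rows, each an object with "delta_pos": the shift along the tool's x, y, z in m, a list of three; "twist": the turn about the tool's z in degrees; "jaw": the finger opening in m, from 0 to 0.093. In form: [{"delta_pos": [x, y, z], "twist": twist, "jaw": jaw}, ...]. A call has 1 to 10 rows; each row is the pose to reach, as a shift and turn from the pose measured when the call began, along the tool's axes at that moment; what a row does not reach only later rows make up. A row lasts 1/10 s, in which the tool goes at most 50 mm and 8.59 degrees, less where a joint would pass 70% of its speed; a pose out of reach is approached as far as the arm can. A call with a gripper value outside its range is refused whole. The fingers move at their own pace and stop on an object; the grip force is fixed at half the most. Time passes only in rows, so rows that repeat a pose let the fingers close. It gives the time, the measured TCP pose, the force and the opening at its end, in the units of the state.
- get_obs(): the state, without advancing time (a new reading comes with each control period).
- grab_frame(name): name is "scene" or "top" or "wrist"; returns a dict with "image" (480x640x3 uint8, red, green, blue), "range_z" (480x640 float32, m along the optical axis (not along the pixel's ray), 0 where there is no reading), "fx", "fy", "cx", "cy" (pixels), "R" (3x3) and "t" (3): a world point X has camera coordinates R X + t. Camera axes: x right, y down, z forward; pixel columns grow to the right and rows downward; lengths in m; the calibration is good to about 2 mm. The wrist camera is an equidistant fisheye: a pixel r from the principal point sees the ray r / f radians off the axis. A picture is of the moment at which its call begins.
- finish_job(): hands the job in, once; it reports no verdict.
The state is a dict: "clock": time; "q": joint angles; "joint_velocities": joint speeds; "tau": joint torques, N m; "ee_pos": TCP position; "tcp_rot": TCP orientation; "contact_force": force on the tool from outside, world axes, zero at the start; "wrist_torque": the same for the moment, N m; "opening": opening from 0.0 (shut) to 1.0 (fully open).
Only numpy, scipy, OpenCV 4.12 (cv2) and the standard library are available. Lean on these libraries where they do the work, as an engineer would, in place of code of your own. Each camera call takes 0.05 s, during which the arm holds its last target.

### The job

Pick up the loose cover plate and fit it on the open solenoid housing: hold it tilted, hook its narrow lip fully under the housing's ledge until you feel it stop, then swing the other end down so that the cover lies flat and fully seated in its recess, and let go. Work gently, do not force the cover against the housing, and leave the other things on the counter where they are.

Things in the scene. Friction and masses are not known exactly. Their poses are not given: they have to be found in the camera images.
- bench_plate: Fixed steel plate, 240 (x) x 130 (y) x 12 mm; origin: centre of its underside. On it the open grey housing (143 x 108 mm) is clamped rigidly, parallel, centred in y, but shifted along the plate's x by an unmeasured s of up to 15 mm either way: see or feel it. The three points seat, ledge and front_wall are marked on the plate for s = 0; add s to their x for the true place.
- seat (a point): Nominal centre of the cover's seat, a level surface 52 mm above the plate's underside: rear deck x -61.5 to -11.5 mm, front shelf x 48.5 to 61.5, 12 mm side shelves, round a well with two coils lying lower. Recess faces: x = -61.5 (rear stop), x = +61.5, y = +-46 mm, from the plate's centre (x nominal).
- ledge (a point): Nominal middle of the ledge's lower free edge, at (-51.5, 0, 61) mm in the plate's frame. The ledge, 4 mm thick, overhangs the rear (-x) end of the deck by 10 mm; the pocket under it is 9 mm high, open towards +x, and ends at the vertical rear stop at x = -61.5 mm.
- front_wall (a point): Nominal middle of the front wall's inner top edge, (61.5, 0, 56) mm in the plate's frame. Front and side walls stand 4 mm above the seat, flush with a seated cover. If the lip is more than 3 mm short of the rear stop, the cover's front edge lands on this wall.
- cover: Loose aluminium cover, about 0.2 kg, lying flat. Origin: centre of its underside, z up. Plate 120 mm long (x -60 to 60) and 4 thick: x -46 to 60 is 84 mm wide, the lip x -60 to -46 is 70 wide. Grip fin at the origin: 12 mm in x, 36 in y, from z = 4 to 36. Seated, its x points as the bench plate's; play then 3 mm in x, 4 mm each side in y.
- cover_lip (a point): Middle of the lip's end edge, on the cover's underside: (-60, 0, 0) mm in the cover's frame. A cover tilted 0.15 to 0.25 rad, lip low, lip near the deck, passes under the ledge.
- cover_front (a point): Middle of the opposite (wide) end edge, on the underside of the cover: (60, 0, 0) mm in the cover's frame.
- canister: Bystander: screw-top aluminium canister with knurled lid, 66 mm across, 104 mm high, standing; origin at the centre of its underside.
- drill_guide: Bystander: yellow plastic drill guide block, 70 x 40 x 30 mm with three holes; origin at the centre of its underside.
- strike_plate: Bystander: dented steel strike plate lying flat, 110 x 36 x 5 mm, one end bent up a little; origin at the centre of its underside.
- coil: Bystander: copper solenoid coil standing on end, 34 mm across, 42 mm high; origin at the centre of its underside.
Not all that is in view belongs to the job. Leave any blue look-alike of the cover alone.

How it is judged:
By the outcome, as a careful person would: the job done as asked, in the order asked, and still so for the second after the job is handed in, with the robot touching nothing.
It also fails if it takes over 48 s, if anything falls off the work surface, if the arm or the gripper's body presses on something with over 40 N, if the wrist force passes 120 N, or if a joint passes its speed limit or range.

## Working session

There is one attempt and no reset: what is moved stays moved. The work goes in short steps, Python scripts to look and compute and a tool call to move; the robot and the scene stay as the last step left them, time stands still between calls to the robot, and variables do not carry over. Pictures are saved under pics/ and viewed, and the job is handed in when it is done.

Besides the shell and the picture viewer there is one more tool, called after "Request:" as name([rows], argument=value, ...), one row to a line, values as JSON. send_rows: Moves the arm, as the interface text tells. Its arguments: {"type":"object","properties":{"motion":{"type":"array"}},"required":["motion"]}

```bash
mkdir -p pics
cat > h.py <<'E'
import numpy as np, cv2
from rig import get_obs, grab_frame
def save(f,n): cv2.imwrite(f'pics/{n}.png', f['image'][:,:,::-1])
def ray(f,u,v):
    d=np.array([(u-f['cx'])/f['fx'],(v-f['cy'])/f['fy'],1.]); R=np.array(f['R']);t=np.array(f['t'])
    return -R.T@t, R.T@d
def onz(f,u,v,z):
    c,d=ray(f,u,v); return c+d*(z-c[2])/d[2]
def cloud(f):
    Z=f['range_z']; v,u=np.mgrid[0:480,0:640]
    P=np.stack([(u-f['cx'])/f['fx']*Z,(v-f['cy'])/f['fy']*Z,Z],-1)
    W=(P-np.array(f['t']))@np.array(f['R']); W[Z==0]=np.nan
    return W
def proj(f,X):
    c=np.array(f['R'])@np.array(X)+np.array(f['t']); return f['fx']*c[0]/c[2]+f['cx'], f['fy']*c[1]/c[2]+f['cy']
E
python3 - <<'E'
from h import *
for n in ['scene','top','wrist']:
    f=grab_frame(n); save(f,n+'0'); np.savez(f'{n}0.npz',**f)
    print(n,f['fx'],f['cx'],f['cy'],(-np.array(f['R']).T@np.array(f['t'])).round(3))
o=get_obs(); print(o)
E
```

```text
scene 489.866171064152 317.3303881994457 238.25336966396952 [1.201 0.59  0.884]
top 587.9624774776574 327.1580557340862 235.42867212906182 [0.331 0.008 1.221]
wrist 371.64829954431775 316.4210259200611 232.73593004111265 [0.066 0.551 0.383]
{'clock': 0.15, 'q': array([ 1.12220648e+00,  2.59143846e-01,  1.53578886e+00, -2.04237200e-05,
        1.34799776e+00, -2.02826076e-01]), 'joint_velocities': array([ 1.39670629e-03, -2.50985171e-03, -4.20190684e-03,  1.29082156e-03,
       -4.00319217e-04,  3.81214243e-06]), 'tau': array([ 9.78092685e-04, -4.37637663e+01, -2.84236211e+01,  7.19092134e-02,
        3.78572464e-02, -6.76629747e-05]), 'ee_pos': array([0.13363487, 0.5331062 , 0.21804297]), 'tcp_rot': array([ 1.22570591e-01,  9.92459572e-01, -6.36919937e-04, -2.04600433e-04]), 'contact_force': array([ 0.50663046, -0.97883578,  0.5294874 ]), 'wrist_torque': array([ 0.02240364,  0.05665155, -0.00687174]), 'opening': 0.9991977513933984}
```

View pics/scene0.png

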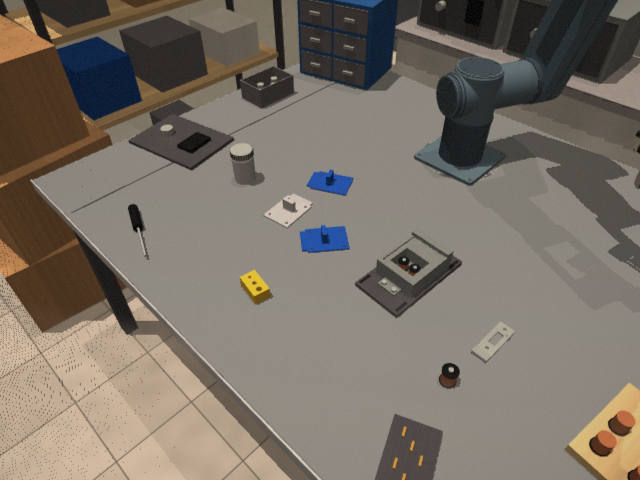

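View pics/top0.png

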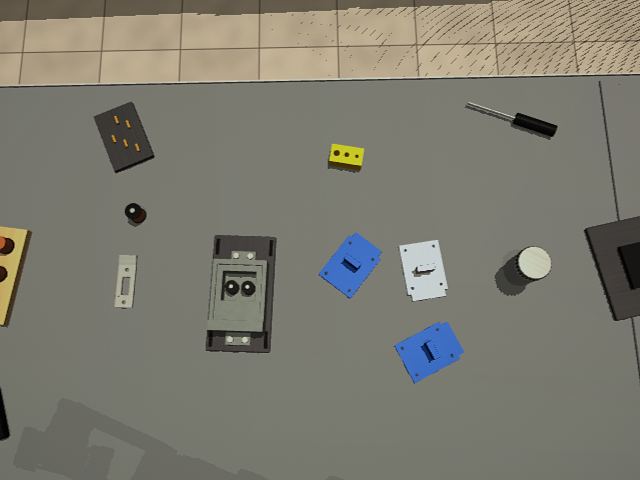

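View pics/wrist0.png

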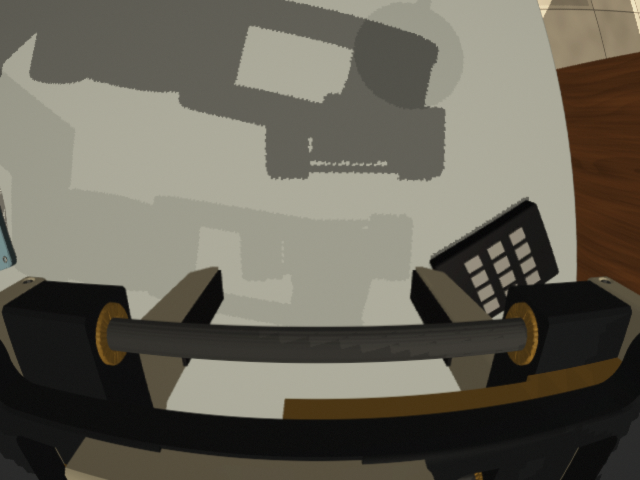

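Run:
```python
from h import *
f=dict(np.load('top0.npz')); W=cloud(f); im=f['image']
a=cv2.resize(im[225:315,385:465,::-1],None,fx=6,fy=6,interpolation=cv2.INTER_CUBIC)
b=cv2.resize(im[225:360,200:285,::-1],None,fx=4,fy=4,interpolation=cv2.INTER_CUBIC)
c=np.zeros((540,480+340,3),np.uint8); c[:,:480]=a; c[:,480:]=b[:540]
cv2.imwrite('pics/crop0.png',cv2.resize(c,(800,527)))
print(W[240,320],W[270,424],W[290,425],W[100,320])
for n,(u0,u1,v0,v1) in dict(cover=(390,460,230,310),house=(195,290,225,360)).items():
    w=W[v0:v1,u0:u1]; 
    print(n,[ (round(q,4)) for q in np.nanpercentile(w[...,2],[1,10,50,90,99])])
for v in range(232,360,6): print(v,' '.join('%3d'%(1000*W[v,u,2]) for u in range(200,286,4)))
```

```text
[0.60765086 0.01948566 0.00224302] [ 0.5326897  -0.19202892  0.03548071] [ 0.49658197 -0.19778359 -0.00107002] [ 9.31976151e-01  1.35420884e-02 -2.33474783e-04]
cover [np.float64(-0.005), np.float64(-0.002), np.float64(0.0019), np.float64(0.0065), np.float64(0.0365)]
house [np.float64(-0.0045), np.float64(-0.0015), np.float64(0.0111), np.float64(0.0551), np.float64(0.067)]
232   3   2   0   0  -1   0  -2  -1   5  -2   0   2   1   2   0  -4   1   2   7   0   2  -1
238   0   0   0   6  10  14   9  10  16  12  16  15  11  12  10  10  11  17  13   0   1   0
244   0   0  -1   0  11   8  17  13  11  10  15  11  15  16   9  11  13  13  12   2  -2   1
250  -1   1   0  -1   8   8  12  11  11  12   8   9   9  10  15   9  10  11  11  -4   0   1Traceback (most recent call last):
  File "<stdin>", line 11, in <module>
  File "<stdin>", line 11, in <genexpr>
ValueError: cannot convert float NaN to integer
```

View pics/crop0.png

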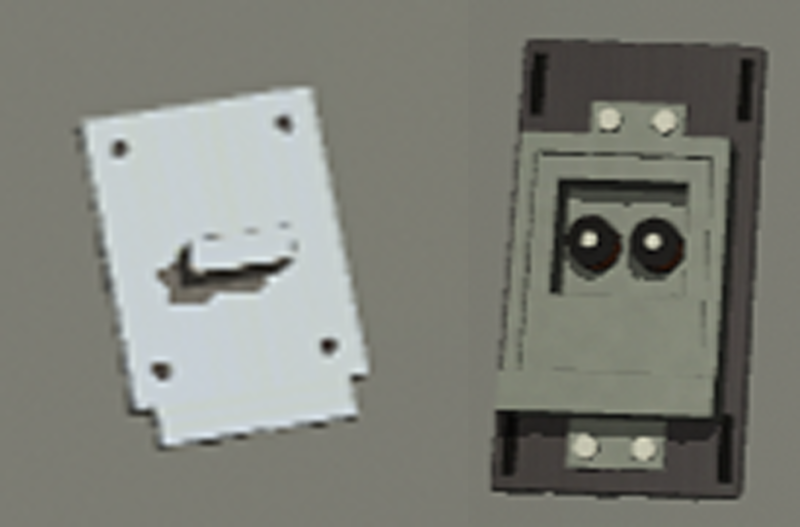

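Run:
```python
from h import *
f=dict(np.load('top0.npz')); im=f['image'].astype(int)
hsv=cv2.cvtColor(f['image'],cv2.COLOR_RGB2HSV)
print('cover px',im[250,415],'plate',im[345,225],'table',im[300,320],'house',im[310,240])
# cover
m=(im.min(2)>150).astype(np.uint8); m[:, :385]=0; m[:,465:]=0; m[:225]=0; m[315:]=0
m=cv2.morphologyEx(m,cv2.MORPH_CLOSE,np.ones((9,9)))
cs=max(cv2.findContours(m,0,cv2.CHAIN_APPROX_NONE)[0],key=cv2.contourArea)
print(cv2.contourArea(cs))
P=np.array([onz(f,u,v,0.004)[:2] for u,v in cs[:,0]])
r=cv2.minAreaRect((P*1000).astype(np.float32)); print('cover rect',r,cv2.boxPoints(r))
# plate: dark
m=(im.max(2)<90).astype(np.uint8); m[:, :195]=0; m[:,290:]=0; m[:225]=0; m[362:]=0
pts=np.argwhere(m)[:,::-1]
P=np.array([onz(f,u,v,0.012)[:2] for u,v in pts])
r=cv2.minAreaRect((P*1000).astype(np.float32)); print('plate rect',r,cv2.boxPoints(r))
cv2.imwrite('pics/m.png',m*255)
W=cloud(f)
for nm,(lo,hi,ur) in dict(fin=(0.027,0.045,(385,465,225,315)),ledge=(0.060,.072,(195,290,300,340)),wall=(.050,.060,(195,290,225,345))).items():
    u0,u1,v0,v1=ur; w=W[v0:v1,u0:u1].reshape(-1,3); w=w[(w[:,2]>lo)&(w[:,2]<hi)]
    r=cv2.minAreaRect((w[:,:2]*1000).astype(np.float32)); print(nm,len(w),np.nanmean(w,0),r)
```

```text
cover px [199 208 208] plate [66 62 59] table [123 123 113] house [130 134 119]
2132.5
cover rect ((538.9241943359375, -196.09744262695312), (119.97935485839844, 83.96185302734375), 7.707675457000732) [[ 473.84607 -162.54155]
 [ 485.10693 -245.74483]
 [ 604.0023  -229.65334]
 [ 592.74146 -146.45006]]
plate rect ((498.0345458984375, 183.81326293945312), (131.58023071289062, 242.5251922607422), 86.86115264892578) [[373.35147 124.76168]
 [615.5128  111.48202]
 [622.71765 242.86484]
 [380.55627 256.1445 ]]
fin 117 [ 0.53736838 -0.19569876  0.03591269] ((537.861572265625, -196.34852600097656), (12.263800621032715, 36.11605453491211), 8.605396270751953)
ledge 590 [0.42703617 0.18716677 0.06517833] ((445.8038330078125, 187.2720184326172), (108.8616943359375, 59.45880889892578), 87.55294799804688)
wall 2096 [0.4941126  0.18426206 0.05400299] ((488.15814208984375, 184.71255493164062), (108.8258056640625, 143.5872039794922), 86.9117431640625)
```

Run:
```python
from h import *
f=dict(np.load('top0.npz'));im=f['image'][:,:,::-1]
cv2.imwrite('pics/house.png',cv2.resize(im[228:360,200:285],None,fx=4.5,fy=4.5,interpolation=cv2.INTER_CUBIC)[:594])
f=dict(np.load('scene0.npz'));im=f['image'][:,:,::-1]
cv2.imwrite('pics/house_s.png',cv2.resize(im[225:320,350:470],None,fx=6,fy=6,interpolation=cv2.INTER_CUBIC))
```

```text
(no output)
```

View pics/house.png

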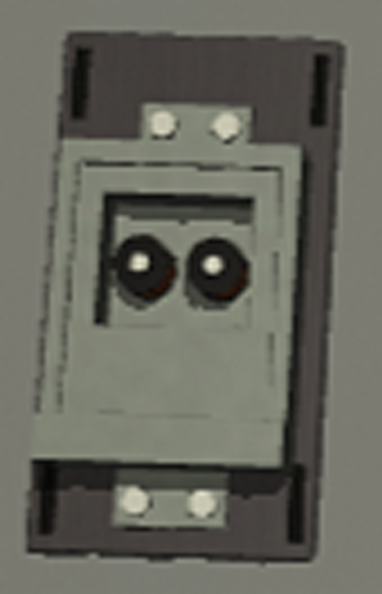

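View pics/house_s.png

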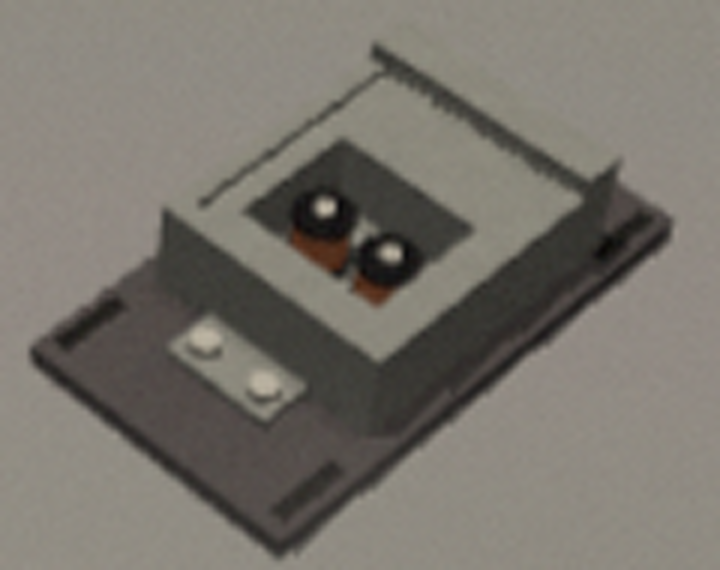

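Run:
```python
from h import *
f=dict(np.load('top0.npz'));g=f['image'].astype(float).mean(2)
c=np.array([498.03,183.81])/1000; a=np.radians(-3.14); ex=np.array([np.cos(a),np.sin(a)]);ey=np.array([-ex[1],ex[0]])
# sample brightness along plate x at several y at given height
for nm,z,x0,x1 in [('rear65',.065,-.1,-.07),('ledge65',.065,-.07,-.05),('frontout56',.056,.05,.075),('frontin56',.056,.04,.06)]:
    xs=np.arange(x0,x1,.0005); prof=0
    for y in np.arange(-.03,.031,.002):
        pr=np.array([proj(f,[*(c+ex*x+ey*y),z]) for x in xs],np.float32)
        prof=prof+cv2.remap(g.astype(np.float32),pr[:,0],pr[:,1],1)[:,0]
    prof/=31; d=np.abs(np.gradient(prof)); i=np.argsort(d)[-3:]; j=prof.argmin()
    print(nm,'maxgrad',xs[i]*1000,'min at',xs[j]*1000,prof[j],np.median(prof))
```

```text
rear65 maxgrad [-82.  -81.  -81.5] min at -83.49999999999999 32.831894 126.673134
ledge65 maxgrad [-62.5 -59.5 -62. ] min at -61.0 121.80759 127.080635
frontout56 maxgrad [50.  52.5 52. ] min at 51.00000000000001 82.60155 127.55211
frontin56 maxgrad [50.  52.  49.5] min at 51.00000000000001 82.60155 127.76755
```

```bash
cat >> h.py <<'E'
from scipy.spatial.transform import Rotation as Ro
Hc=np.array([.48805,.18436]); HA=np.radians(-3.14); EX=np.array([np.cos(HA),np.sin(HA)]); EY=np.array([-EX[1],EX[0]])
def H2W(x,y,z=0): return np.array([*(Hc+EX*x+EY*y),z])
def W2H(p): d=np.array(p)[:2]-Hc; return d@EX,d@EY,p[2]
def go(target,yaw=None):
    o=get_obs(); R=Ro.from_quat(o['tcp_rot']); d=R.inv().apply(np.array(target)-o['ee_pos'])
    y=R.apply([0,1,0]); cur=np.degrees(np.arctan2(y[1],y[0]))
    tw=0 if yaw is None else -((yaw-cur+90)%180-90)
    print('clock',round(o['clock'],2),'tcp',o['ee_pos'].round(4),'yaw',round(cur,2),'F',o['contact_force'].round(2),'M',o['wrist_torque'].round(3),'op',round(o['opening']*93,1))
    print('delta mm',(d*1000).round(1),'twist',round(tw,2),'H',np.round(np.array(W2H(o['ee_pos']))*1000,1))
E
python3 -c "
from h import *
go([.5382,-.1962,.090],97.9)"
```

```text
clock 0.15 tcp [0.1336 0.5331 0.218 ] yaw 75.92 F [ 0.51 -0.98  0.53] M [ 0.022  0.057 -0.007] op 92.9
delta mm [-569.9 -608.8  128.7] twist -21.98 H [-373.   328.8  218. ]
```

Request:
send_rows([
  {"delta_pos": [-0.03,-0.03,0.0],"twist": -3,"jaw": 0.093},
  {"delta_pos": [-0.06,-0.065,0.0],"twist": -6,"jaw": 0.093},
  {"delta_pos": [-0.09,-0.1,0.0],"twist": -9,"jaw": 0.093},
  {"delta_pos": [-0.12,-0.13,0.0],"twist": -12,"jaw": 0.093},
  {"delta_pos": [-0.15,-0.165,0.0],"twist": -15,"jaw": 0.093},
  {"delta_pos": [-0.18,-0.195,0.0],"twist": -18,"jaw": 0.093},
  {"delta_pos": [-0.21,-0.225,0.0],"twist": -22,"jaw": 0.093},
  {"delta_pos": [-0.24,-0.26,0.0],"twist": -22,"jaw": 0.093},
  {"delta_pos": [-0.27,-0.29,0.0],"twist": -22,"jaw": 0.093},
  {"delta_pos": [-0.3,-0.32,0.0],"twist": -22,"jaw": 0.093},
])

```text
clock: 1.15
ee_pos: [0.3471, 0.1481, 0.2185]
tcp_rot: [-0.069, 0.998, -0.001, -0.0]
contact_force: [0.3, 1.0, 0.7]
opening: 1.004
```

```bash
python3 -c "
from h import *
go([.5382,-.1962,.090],97.9)"
```

```text
clock 1.15 tcp [0.3471 0.1481 0.2185] yaw 97.91 F [0.29 1.03 0.67] M [ 0.018 -0.016  0.021] op 93.4
delta mm [-142.  -367.1  128.8] twist 0.01 H [-138.8  -44.   218.5]
```

Request:
send_rows([
  {"delta_pos": [-0.016,-0.04,0.01],"twist": 0,"jaw": 0.093},
  {"delta_pos": [-0.032,-0.08,0.02],"twist": 0,"jaw": 0.093},
  {"delta_pos": [-0.048,-0.12,0.03],"twist": 0,"jaw": 0.093},
  {"delta_pos": [-0.064,-0.165,0.04],"twist": 0,"jaw": 0.093},
  {"delta_pos": [-0.08,-0.21,0.055],"twist": 0,"jaw": 0.093},
  {"delta_pos": [-0.097,-0.25,0.07],"twist": 0,"jaw": 0.093},
  {"delta_pos": [-0.113,-0.29,0.085],"twist": 0,"jaw": 0.093},
  {"delta_pos": [-0.127,-0.33,0.1],"twist": 0,"jaw": 0.093},
  {"delta_pos": [-0.142,-0.367,0.12],"twist": 0,"jaw": 0.093},
  {"delta_pos": [-0.142,-0.367,0.128],"twist": 0,"jaw": 0.093},
])

```text
clock: 2.15
ee_pos: [0.5394, -0.2003, 0.0883]
tcp_rot: [-0.067, 0.998, -0.001, -0.0]
contact_force: [-0.5, 0.6, -0.0]
opening: 1.0
```

Run:
```python
from h import *
f=grab_frame('wrist'); save(f,'w1')
f=grab_frame('top'); save(f,'t1'); 
go([.5382,-.1962,.011],97.9)
```

```text
clock 2.25 tcp [ 0.5367 -0.1958  0.0885] yaw 97.81 F [0.01 0.19 0.13] M [0.042 0.007 0.002] op 92.8
delta mm [-1.7 -0.8 77.5] twist -0.09 H [  69.4 -376.9   88.5]
```

View pics/w1.png

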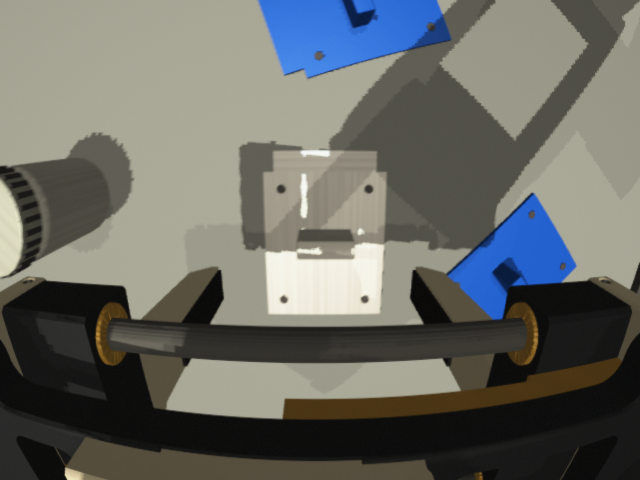

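Request:
send_rows([
  {"delta_pos": [-0.0015,-0.0005,0.02],"twist": 0,"jaw": 0.07},
  {"delta_pos": [-0.0015,-0.0005,0.04],"twist": 0,"jaw": 0.06},
  {"delta_pos": [-0.0015,-0.0005,0.06],"twist": 0,"jaw": 0.05},
  {"delta_pos": [-0.0015,-0.0005,0.07],"twist": 0,"jaw": 0.05},
  {"delta_pos": [-0.0015,-0.0005,0.076],"twist": 0,"jaw": 0.05},
  {"delta_pos": [-0.0015,-0.0005,0.0765],"twist": 0,"jaw": 0.044},
  {"delta_pos": [-0.0015,-0.0005,0.0765],"twist": 0,"jaw": 0.036},
  {"delta_pos": [-0.0015,-0.0005,0.0765],"twist": 0,"jaw": 0.03},
  {"delta_pos": [-0.0015,-0.0005,0.0765],"twist": 0,"jaw": 0.025},
  {"delta_pos": [-0.0015,-0.0005,0.0765],"twist": 0,"jaw": 0.02},
])

```text
clock: 3.25
ee_pos: [0.5386, -0.1961, 0.013]
tcp_rot: [-0.068, 0.998, 0.001, -0.001]
contact_force: [-0.6, 1.3, 5.1]
opening: 0.386
```

Run:
```python
from h import *
f=grab_frame('wrist'); save(f,'w2')
go(H2W(-.130,0,.150),90-3.14)
```

```text
clock 3.3 tcp [ 0.5386 -0.1961  0.013 ] yaw 97.81 F [0.14 1.7  5.61] M [ 0.286  0.036 -0.015] op 36.0
delta mm [ 126.4  408.7 -136. ] twist 10.95 H [  71.3 -377.1   13. ]
```

View pics/w2.png

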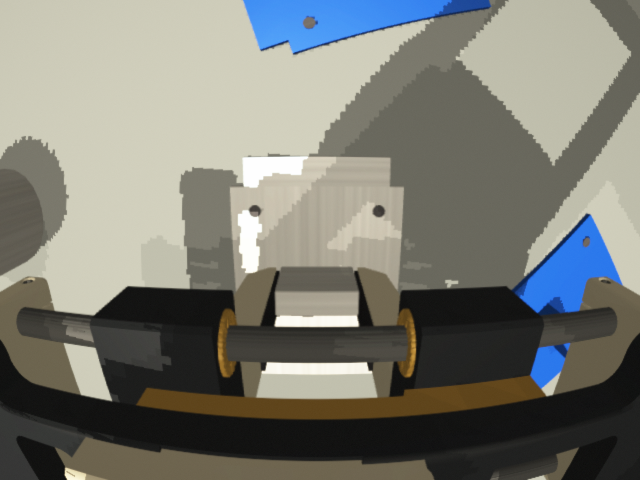

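Request:
send_rows([
  {"delta_pos": [0.0,0.0,-0.01],"twist": 0,"jaw": 0.02},
  {"delta_pos": [0.0,0.0,-0.03],"twist": 0,"jaw": 0.02},
  {"delta_pos": [0.0,0.0,-0.06],"twist": 0,"jaw": 0.02},
  {"delta_pos": [0.01,0.02,-0.09],"twist": 1,"jaw": 0.02},
  {"delta_pos": [0.02,0.05,-0.12],"twist": 3,"jaw": 0.02},
  {"delta_pos": [0.03,0.085,-0.136],"twist": 5,"jaw": 0.02},
  {"delta_pos": [0.04,0.12,-0.136],"twist": 7,"jaw": 0.02},
  {"delta_pos": [0.05,0.155,-0.136],"twist": 9,"jaw": 0.02},
  {"delta_pos": [0.06,0.19,-0.136],"twist": 11,"jaw": 0.02},
  {"delta_pos": [0.07,0.22,-0.136],"twist": 11,"jaw": 0.02},
])

```text
clock: 4.3
ee_pos: [0.4385, 0.0136, 0.1499]
tcp_rot: [0.028, 1.0, 0.001, -0.001]
contact_force: [-0.7, 1.1, -2.3]
opening: 0.381
```

Run:
```python
from h import *
f=grab_frame('scene'); save(f,'s3')
go(H2W(-.130,0,.150),90-3.14)
```

```text
clock 4.35 tcp [0.4354 0.0173 0.1495] yaw 86.85 F [-4.47  3.64 -3.31] M [ 0.277  0.322 -0.049] op 35.9
delta mm [ 86.6 169.7   0.8] twist -0.01 H [ -43.4 -169.7  149.5]
```

View pics/s3.png

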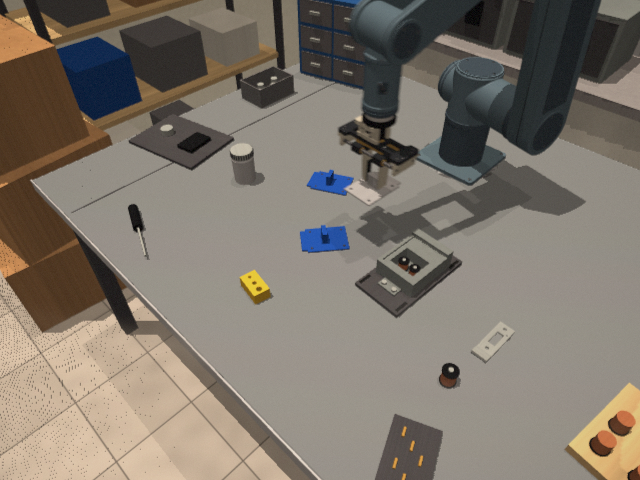

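Request:
send_rows([
  {"delta_pos": [0.015,0.03,0.0],"twist": 0,"jaw": 0.02},
  {"delta_pos": [0.03,0.06,0.0],"twist": 0,"jaw": 0.02},
  {"delta_pos": [0.045,0.095,0.0],"twist": 0,"jaw": 0.02},
  {"delta_pos": [0.06,0.125,0.01],"twist": 0,"jaw": 0.02},
  {"delta_pos": [0.07,0.15,0.02],"twist": 0,"jaw": 0.02},
  {"delta_pos": [0.078,0.165,0.04],"twist": 0,"jaw": 0.02},
  {"delta_pos": [0.078,0.17,0.05],"twist": 0,"jaw": 0.02},
  {"delta_pos": [0.078,0.17,0.06],"twist": 0,"jaw": 0.02},
  {"delta_pos": [0.078,0.17,0.065],"twist": 0,"jaw": 0.02},
  {"delta_pos": [0.078,0.17,0.065],"twist": 0,"jaw": 0.02},
])

```text
clock: 5.35
ee_pos: [0.3667, 0.1907, 0.0853]
tcp_rot: [0.028, 1.0, 0.002, -0.004]
contact_force: [0.6, 0.3, -2.0]
opening: 0.386
```

Run:
```python
from h import *
f=grab_frame('top'); save(f,'t4'); f=grab_frame('wrist'); save(f,'w4')
go(H2W(-.1215,0,.080),90-3.14)
```

```text
clock 5.45 tcp [0.3672 0.1909 0.086 ] yaw 86.77 F [ 0.21 -0.66 -1.9 ] M [-0.04  -0.015  0.019] op 36.0
delta mm [0.4 0.  6. ] twist -0.09 H [-1.211e+02 -1.000e-01  8.600e+01]
```

View pics/t4.png

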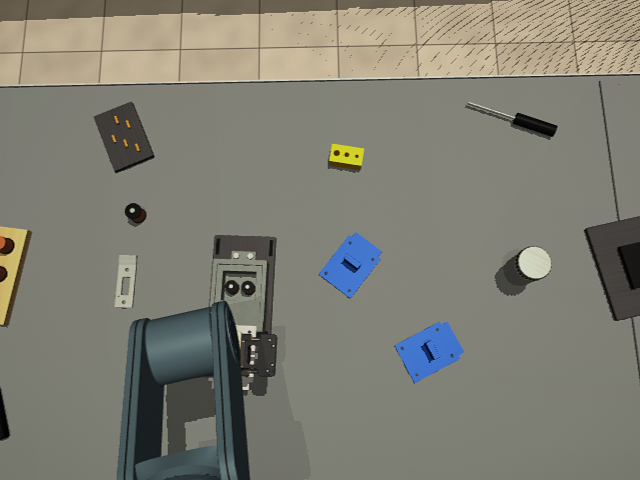

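View pics/w4.png

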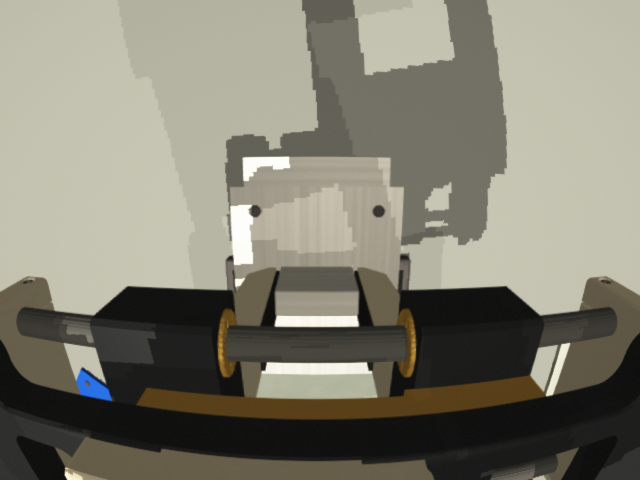

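Request:
send_rows([
  {"delta_pos": [0.0,0.0,0.004],"twist": 0,"jaw": 0.02},
  {"delta_pos": [0.0,0.0,0.006],"twist": 0,"jaw": 0.02},
  {"delta_pos": [0.0,0.0,0.0075],"twist": 0,"jaw": 0.02},
  {"delta_pos": [0.0,0.0,0.009],"twist": 0,"jaw": 0.02},
  {"delta_pos": [0.0,0.0,0.01],"twist": 0,"jaw": 0.02},
  {"delta_pos": [0.0,0.0,0.011],"twist": 0,"jaw": 0.02},
  {"delta_pos": [0.0,0.0,0.011],"twist": 0,"jaw": 0.02},
])

```text
clock: 6.15
ee_pos: [0.3664, 0.191, 0.0751]
tcp_rot: [0.028, 1.0, 0.002, -0.004]
contact_force: [-4.0, 0.1, 4.3]
opening: 0.381
```

```bash
cat >> h.py <<'E'
def wtilt(save_as=None):
    # cover-top plane from wrist depth (equidistant fisheye), in world; returns tilt about H y
    f=grab_frame('wrist')
    if save_as: save(f,save_as)
    v,u=np.mgrid[190:262:3,245:390:3]; Z=f['range_z'][v,u]
    x=(u-f['cx'])/f['fx']; y=(v-f['cy'])/f['fy']; th=np.hypot(x,y); s=np.tan(th)/th
    P=np.stack([x*s*Z,y*s*Z,Z],-1).reshape(-1,3); W=(P-np.array(f['t']))@np.array(f['R'])
    h=np.array([[(p[:2]-Hc)@EX,(p[:2]-Hc)@EY,p[2]] for p in W])
    ok=Z.ravel()>0
    for _ in range(3):
        A=np.c_[h[ok,:2],np.ones(ok.sum())]; c,*_=np.linalg.lstsq(A,h[ok,2],rcond=None)
        r=h[:,2]-np.c_[h[:,:2],np.ones(len(h))]@c; ok=(Z.ravel()>0)&(abs(r)<max(.003,1.5*np.std(r[ok])))
    print('tilt pitch %.3f roll %.3f  n%d rms %.4f'%(c[0],c[1],ok.sum(),np.std(r[ok])),'x range',h[ok,0].min().round(3),h[ok,0].max().round(3))
    return f
E
python3 - <<'E'
from h import *
wtilt('w5')
go(H2W(-.1215,0,.080),90-3.14)
E
```

```text
tilt pitch 0.050 roll 0.001  n1172 rms 0.0006 x range -0.167 -0.132
clock 6.2 tcp [0.3664 0.191  0.0751] yaw 86.8 F [-3.66 -0.24  4.17] M [-0.106  0.417 -0.003] op 35.8
delta mm [-0.3  0.  -4.9] twist -0.06 H [-121.8   -0.    75.1]
```

View pics/w5.png

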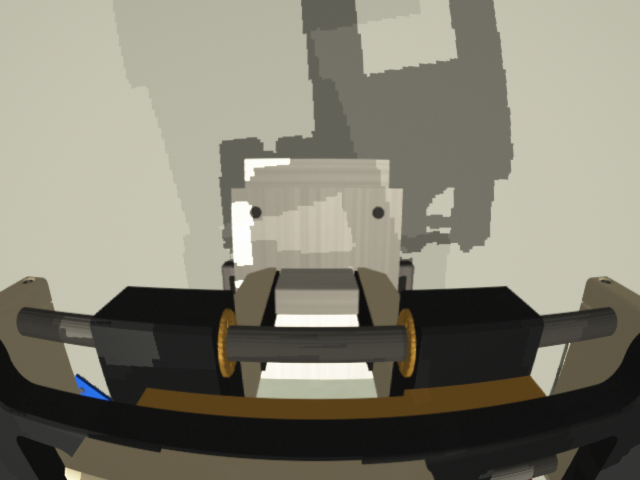

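Request:
send_rows([
  {"delta_pos": [0.0,0.0,0.001],"twist": 0,"jaw": 0.02},
  {"delta_pos": [0.0,0.0,0.002],"twist": 0,"jaw": 0.02},
  {"delta_pos": [0.0,0.0,0.003],"twist": 0,"jaw": 0.02},
  {"delta_pos": [0.0,0.0,0.004],"twist": 0,"jaw": 0.02},
  {"delta_pos": [0.0,0.0,0.005],"twist": 0,"jaw": 0.02},
  {"delta_pos": [0.0,0.0,0.006],"twist": 0,"jaw": 0.02},
  {"delta_pos": [0.0,0.0,0.007],"twist": 0,"jaw": 0.02},
  {"delta_pos": [0.0,0.0,0.008],"twist": 0,"jaw": 0.02},
])

```text
clock: 7.0
ee_pos: [0.3649, 0.1911, 0.067]
tcp_rot: [0.028, 1.0, 0.002, -0.005]
contact_force: [-6.6, 0.7, 4.7]
opening: 0.387
```

Run:
```python
from h import *
wtilt('w6')
go(H2W(-.1215,0,.080),90-3.14)
```

```text
tilt pitch 0.202 roll 0.001  n1171 rms 0.0007 x range -0.168 -0.133
clock 7.05 tcp [0.3649 0.1911 0.0669] yaw 86.81 F [-5.76  0.66  4.87] M [ 0.031  0.69  -0.036] op 35.9
delta mm [ -1.7   0.1 -13.1] twist -0.05 H [-123.3   -0.    66.9]
```

Request:
send_rows([
  {"delta_pos": [0.0,0.0,-0.004],"twist": 0,"jaw": 0.02},
  {"delta_pos": [0.0,0.0,-0.01],"twist": 0,"jaw": 0.02},
  {"delta_pos": [0.0,0.0,-0.025],"twist": 0,"jaw": 0.02},
  {"delta_pos": [0.0,0.0,-0.04],"twist": 0,"jaw": 0.02},
  {"delta_pos": [0.0,0.0,-0.05],"twist": 0,"jaw": 0.02},
  {"delta_pos": [0.0,0.0,-0.053],"twist": 0,"jaw": 0.02},
  {"delta_pos": [0.0,0.0,-0.053],"twist": 0,"jaw": 0.02},
])

```text
clock: 7.75
ee_pos: [0.3658, 0.1909, 0.1202]
tcp_rot: [0.028, 1.0, 0.002, -0.004]
contact_force: [0.2, 0.4, -3.0]
opening: 0.384
```

Run:
```python
from h import *
f=wtilt('w7'); np.savez('w7.npz',**f)
go(H2W(0,0,.120),90-3.14)
o=get_obs(); tc=np.array(W2H(o['ee_pos']))
im=f['image'].astype(int)
def pt(u,v):
    Z=f['range_z'][v,u]; x=(u-f['cx'])/f['fx']; y=(v-f['cy'])/f['fy']; th=np.hypot(x,y); s=np.tan(th)/th
    w=(np.array([x*s*Z,y*s*Z,Z])-f['t'])@np.array(f['R']); return (np.array(W2H(w))-tc)*1000
for u in (270,317,360):
    for v in range(146,200,3): print(u,v,pt(u,v).round(1),im[v,u])
```

```text
tilt pitch 0.196 roll 0.002  n1168 rms 0.0007 x range -0.167 -0.132
clock 7.8 tcp [0.3654 0.1908 0.1197] yaw 86.8 F [-0.7  -0.08 -1.9 ] M [-0.006 -0.014  0.018] op 35.7
delta mm [-122.9    0.4   -1.4] twist -0.06 H [-122.9   -0.2  119.7]
270 146 [ -64.9  -34.6 -121.6] [93 92 84]
270 149 [ -62.5  -34.7 -121.6] [94 93 83]
270 152 [ -60.2  -34.5 -120.3] [95 93 83]
270 155 [ -57.9  -34.6 -120.2] [95 94 84]
270 158 [ -55.6  -34.7 -120.9] [93 93 82]
270 161 [ -53.3  -34.6 -119.8] [94 93 83]
270 164 [-56.7 -22.5 -20.9] [142 139 125]
270 167 [-55.2 -22.6 -21.2] [155 151 136]
270 170 [-53.8 -22.4 -19.3] [158 153 138]
270 173 [-52.3 -22.4 -19.2] [155 150 136]
270 176 [-50.8 -22.5 -19.8] [150 145 131]
270 179 [-49.3 -22.4 -18.7] [158 153 138]
270 182 [-47.8 -22.4 -18.5] [188 182 166]
270 185 [-46.4 -22.3 -17.8] [185 178 162]
270 188 [-44.9 -22.4 -18. ] [182 175 159]
270 191 [-43.4 -22.4 -17.9] [185 179 162]
270 194 [-41.9 -22.4 -17.9] [189 183 166]
270 197 [-40.4 -22.4 -17.6] [189 182 166]
317 146 [ -64.5    1.6 -120.4] [95 94 84]
317 149 [ -62.2    1.6 -120.9] [95 94 84]
317 152 [ -59.8    1.6
[... 723 characters left out ...]
1] [113 111 100]
360 152 [ -60.1   34.8 -121.5] [112 109  98]
360 155 [ -57.8   34.7 -121. ] [112 110  99]
360 158 [ -55.4   34.9 -122. ] [112 109  98]
360 161 [ -53.2   34.7 -120.6] [110 108  96]
360 164 [-56.7  22.7 -20.1] [142 137 124]
360 167 [-55.2  22.8 -20.9] [156 151 137]
360 170 [-53.8  22.6 -18.8] [158 153 139]
360 173 [-52.3  22.6 -19. ] [155 149 135]
360 176 [-50.8  22.7 -19.1] [152 146 133]
360 179 [-49.3  22.6 -18.7] [157 152 138]
360 182 [-47.8  22.7 -18.8] [158 153 139]
360 185 [-46.3  22.7 -18.6] [155 150 136]
360 188 [-44.9  22.5 -17. ] [151 145 131]
360 191 [-43.3  22.7 -18.2] [156 150 136]
360 194 [-41.9  22.6 -17.5] [160 155 140]
360 197 [-40.4  22.6 -16.8] [161 155 141]
```

View pics/w7.png

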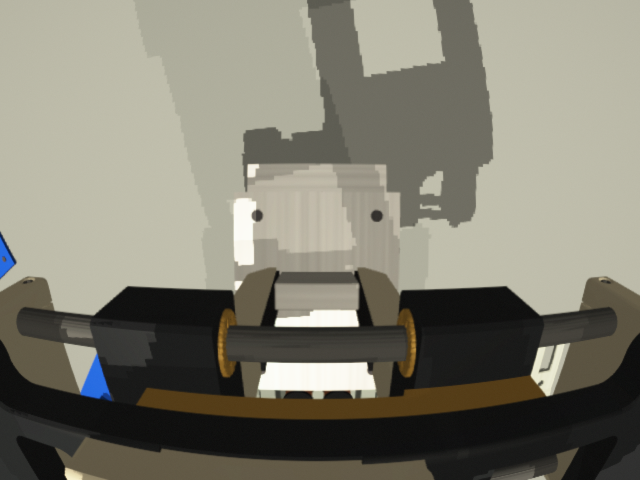

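Request:
send_rows([
  {"delta_pos": [-0.02,0.0,0.0],"twist": 0,"jaw": 0.02},
  {"delta_pos": [-0.045,0.0,0.0],"twist": 0,"jaw": 0.02},
  {"delta_pos": [-0.075,0.0,0.0],"twist": 0,"jaw": 0.02},
  {"delta_pos": [-0.105,0.0,0.0],"twist": 0,"jaw": 0.02},
  {"delta_pos": [-0.125,0.0,0.003],"twist": 0,"jaw": 0.02},
  {"delta_pos": [-0.133,0.0,0.01],"twist": 0,"jaw": 0.02},
  {"delta_pos": [-0.133,0.0,0.02],"twist": 0,"jaw": 0.02},
  {"delta_pos": [-0.133,0.0,0.03],"twist": 0,"jaw": 0.02},
  {"delta_pos": [-0.133,0.0,0.035],"twist": 0,"jaw": 0.02},
  {"delta_pos": [-0.133,0.0,0.037],"twist": 0,"jaw": 0.02},
])

```text
clock: 8.8
ee_pos: [0.4962, 0.1837, 0.0804]
tcp_rot: [0.028, 1.0, 0.002, -0.006]
contact_force: [0.1, 0.4, -2.4]
opening: 0.39
```

Run:
```python
from h import *
f=wtilt('w8'); np.savez('w8.npz',**f)
g=grab_frame('scene'); cv2.imwrite('pics/s8.png',cv2.resize(g['image'][170:320,340:500,::-1],None,fx=4,fy=4,interpolation=cv2.INTER_CUBIC))
go(H2W(.010,-.0005,.0765),90-3.14)
```

```text
tilt pitch 0.195 roll 0.001  n1165 rms 0.0006 x range -0.036 -0.002
clock 8.9 tcp [0.4971 0.1837 0.0813] yaw 86.82 F [ 0.05  0.79 -2.59] M [-0.03  -0.019  0.036] op 36.0
delta mm [-1.  -0.4  4.7] twist -0.04 H [ 9.1 -0.2 81.3]
```

View pics/w8.png

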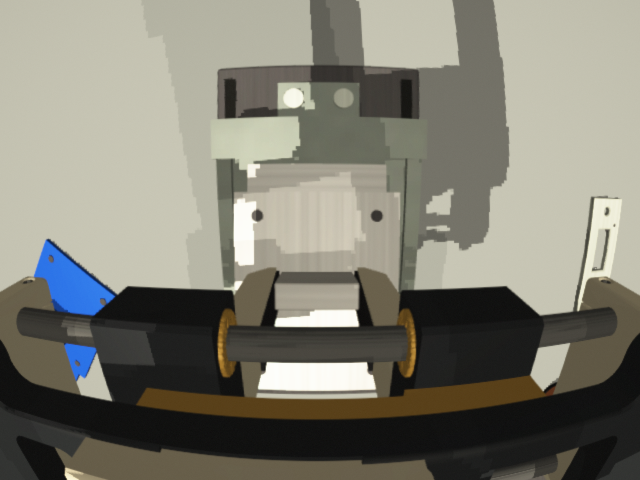

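View pics/s8.png

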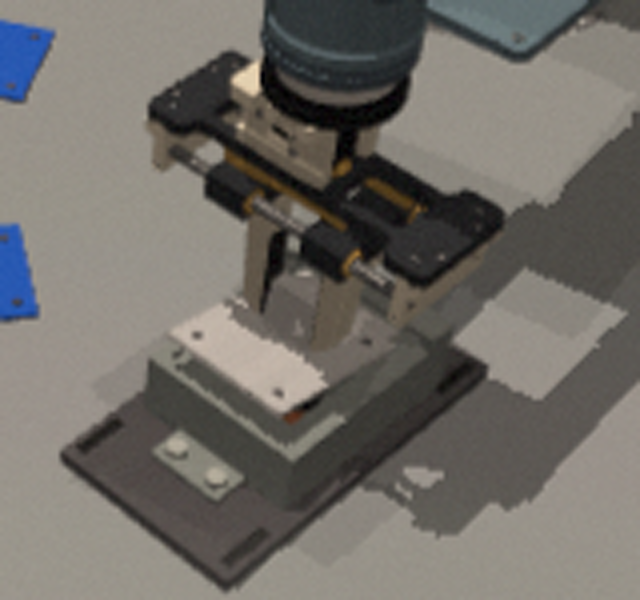

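Run:
```python
from h import *
f=dict(np.load('w8.npz')); tc=np.array(W2H(get_obs()['ee_pos']))
def pt(u,v):
    Z=f['range_z'][v,u]; x=(u-f['cx'])/f['fx']; y=(v-f['cy'])/f['fy']; th=np.hypot(x,y); s=np.tan(th)/th
    w=(np.array([x*s*Z,y*s*Z,Z])-f['t'])@np.array(f['R']); return (np.array(W2H(w)))*1000
for u in (290,340):
    for v in list(range(114,122,2))+list(range(150,170,1)): print(u,v,pt(u,v).round(1))
for u in list(range(208,246,3))+list(range(396,430,3)): print(u,pt(u,210).round(1))
```

```text
290 114 [-77.6 -15.6  16.9]
290 116 [-76.4 -15.6  16.4]
290 118 [-71.7 -12.3  65.8]
290 120 [-70.8 -12.3  64.7]
290 150 [-56.1 -12.4  64.3]
290 151 [-55.7 -12.4  65. ]
290 152 [-55.2 -12.4  64.4]
290 153 [-54.6 -12.5  63.1]
290 154 [-54.2 -12.5  63.5]
290 155 [-53.7 -12.5  63.9]
290 156 [-53.2 -12.4  64.9]
290 157 [-52.2 -13.4  50. ]
290 158 [-51.7 -13.4  51. ]
290 159 [-51.1 -13.4  50.3]
290 160 [-50.6 -13.5  49.9]
290 161 [-50.1 -13.3  52. ]
290 162 [-49.5 -13.4  50.5]
290 163 [-49.5 -12.8  60.2]
290 164 [-49.  -12.8  60.3]
290 165 [-48.6 -12.7  60.6]
290 166 [-48.1 -12.7  60.9]
290 167 [-47.5 -12.8  59.6]
290 168 [-47.  -12.7  60.6]
290 169 [-46.5 -12.8  59.3]
340 114 [-77.7  15.   15.4]
340 116 [-76.5  15.1  14.4]
340 118 [-71.8  11.8  65.2]
340 120 [-70.9  11.9  63.6]
340 150 [-56.1  11.9  63.7]
340 151 [-55.6  11.9  64.4]
340 152 [-55.1  11.9  64.5]
340 153 [-54.6  11.9  63.7]
340 154 [-54.2  11.9  64.7]
340 155 [-53.7  11.9  64.4]
340 156 [-53.2  11.8  65.2]
340 157 [-52.2  12.8  50.8]
340 158 [-51.7  12.8  51.1]
340 159 [-51.1  12.8  50.8]
340 160 [-50.6  12.9  50. ]
340 161 [-50.1  12.8  51.2]
340 162 [-49.5  12.8  50.4]
340 163 [-49.5  12.2  60.1]
340 164 [-49.1  12.1  61.8]
340 165 [-48.6  12.1  61.2]
340 166 [-48.   12.2  60.6]
340 167 [-47.5  12.2  60.3]
340 168 [-47.   12.2  60.3]
340 169 [-46.5  12.2  59.9]
208 [-14.9 -74.8  -1.1]
211 [-14.8 -72.7  -1.5]
214 [-15.  -70.2  -0.4]
217 [-14.9 -68.2  -0.9]
220 [-25.  -50.9  55.5]
223 [-24.6 -49.8  53.4]
226 [-24.9 -47.8  54.9]
229 [-24.9 -46.   55.1]
232 [-24.6 -44.7  53.6]
235 [-26.7 -40.5  65.3]
238 [-26.4 -39.2  63.8]
241 [-26.6 -37.5  64.7]
244 [-26.7 -35.8  65.4]
396 [-26.7  40.4  65.3]
399 [-26.5  42.1  64.4]
402 [-24.2  46.9  51.4]
405 [-25.   47.5  55.7]
408 [-24.8  49.4  54.5]
411 [-24.7  51.2  54.1]
414 [-24.8  52.8  54.7]
417 [-25.   54.3  55.2]
420 [-14.7  72.7  -1.8]
423 [-15.   74.5  -0.5]
426 [-15.1  76.5   0. ]
429 [-14.7  79.4  -2.1]
```

Request:
send_rows([
  {"delta_pos": [0.0,0.001,0.002],"twist": 0,"jaw": 0.02},
  {"delta_pos": [0.0,0.001,0.0035],"twist": 0,"jaw": 0.02},
  {"delta_pos": [0.0,0.001,0.0045],"twist": 0,"jaw": 0.02},
  {"delta_pos": [0.0,0.001,0.005],"twist": 0,"jaw": 0.02},
  {"delta_pos": [0.0,0.001,0.005],"twist": 0,"jaw": 0.02},
])

```text
clock: 9.4
ee_pos: [0.4971, 0.1847, 0.0763]
tcp_rot: [0.028, 1.0, 0.002, -0.005]
contact_force: [-0.5, -0.4, -2.0]
opening: 0.385
```

Run:
```python
from h import *
f=wtilt('w9')
go(H2W(.010,.0008,.0765),90-3.14)
```

```text
tilt pitch 0.197 roll -0.001  n1169 rms 0.0006 x range -0.036 -0.001
clock 9.45 tcp [0.4972 0.1847 0.0763] yaw 86.82 F [ 0.02 -0.11 -2.2 ] M [0.051 0.02  0.032] op 35.8
delta mm [-0.9 -0.1 -0.2] twist -0.04 H [ 9.1  0.9 76.3]
```

Request:
send_rows([
  {"delta_pos": [0.002,0.0,0.0],"twist": 0,"jaw": 0.02},
  {"delta_pos": [0.004,0.0,0.0],"twist": 0,"jaw": 0.02},
  {"delta_pos": [0.006,0.0,0.0],"twist": 0,"jaw": 0.02},
  {"delta_pos": [0.008,0.0,0.0],"twist": 0,"jaw": 0.02},
  {"delta_pos": [0.0095,0.0,0.0],"twist": 0,"jaw": 0.02},
  {"delta_pos": [0.011,0.0,0.0],"twist": 0,"jaw": 0.02},
  {"delta_pos": [0.0115,0.0,0.0],"twist": 0,"jaw": 0.02},
  {"delta_pos": [0.012,0.0,0.0],"twist": 0,"jaw": 0.02},
])

```text
clock: 10.25
ee_pos: [0.4851, 0.1854, 0.0764]
tcp_rot: [0.028, 1.0, 0.002, -0.005]
contact_force: [-0.2, -0.1, -1.8]
opening: 0.387
```

Run:
```python
from h import *
f=wtilt('w10')
go(H2W(-.006,.0008,.0765),90-3.14)
```

```text
tilt pitch 0.197 roll -0.000  n1169 rms 0.0007 x range -0.047 -0.013
clock 10.3 tcp [0.4851 0.1854 0.0764] yaw 86.83 F [ 0.09 -0.67 -0.82] M [ 0.006 -0.029 -0.013] op 35.8
delta mm [ 3.  -0.1 -0. ] twist -0.03 H [-3.   0.9 76.4]
```

View pics/w10.png

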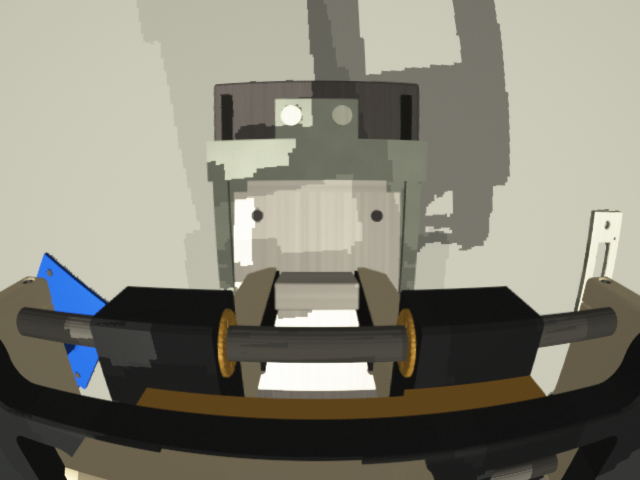

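Request:
send_rows([
  {"delta_pos": [0.0005,0.0,0.0],"twist": 0,"jaw": 0.02},
  {"delta_pos": [0.001,0.0,0.0],"twist": 0,"jaw": 0.02},
  {"delta_pos": [0.0015,0.0,0.0],"twist": 0,"jaw": 0.02},
  {"delta_pos": [0.002,0.0,0.0],"twist": 0,"jaw": 0.02},
  {"delta_pos": [0.002,0.0,0.0],"twist": 0,"jaw": 0.02},
])

```text
clock: 10.8
ee_pos: [0.483, 0.1855, 0.0764]
tcp_rot: [0.028, 1.0, 0.002, -0.005]
contact_force: [-0.2, 0.0, -2.6]
opening: 0.384
```

Request:
send_rows([
  {"delta_pos": [0.0005,0.0,0.0],"twist": 0,"jaw": 0.02},
  {"delta_pos": [0.001,0.0,0.0],"twist": 0,"jaw": 0.02},
  {"delta_pos": [0.001,0.0,0.0],"twist": 0,"jaw": 0.02},
])

```text
clock: 11.1
ee_pos: [0.4825, 0.1856, 0.0766]
tcp_rot: [0.028, 1.0, 0.002, -0.004]
contact_force: [1.2, 0.1, -1.9]
opening: 0.388
```

Request:
send_rows([
  {"delta_pos": [0.0007,0.0,0.0],"twist": 0,"jaw": 0.02},
  {"delta_pos": [0.0014,0.0,0.0],"twist": 0,"jaw": 0.02},
  {"delta_pos": [0.0014,0.0,0.0],"twist": 0,"jaw": 0.02},
])

```text
clock: 11.4
ee_pos: [0.4822, 0.1856, 0.077]
tcp_rot: [0.028, 1.0, 0.002, -0.003]
contact_force: [4.3, 0.5, -3.1]
opening: 0.382
```

Run:
```python
from h import *
f=wtilt('w11')
go(H2W(-.006,.0008,.0765),90-3.14)
```

```text
tilt pitch 0.200 roll 0.002  n1166 rms 0.0007 x range -0.05 -0.016
clock 11.45 tcp [0.4822 0.1856 0.077 ] yaw 86.83 F [ 4.94 -1.36 -3.19] M [-0.14  -1.017  0.081] op 35.9
delta mm [ 0.1 -0.1  0.5] twist -0.03 H [-5.9  0.9 77. ]
```

Request:
send_rows([
  {"delta_pos": [0.0,0.0,0.0008],"twist": 0,"jaw": 0.02},
  {"delta_pos": [0.0,0.0,0.0015],"twist": 0,"jaw": 0.02},
  {"delta_pos": [-0.0004,0.0,0.0022],"twist": 0,"jaw": 0.02},
  {"delta_pos": [-0.0008,0.0,0.003],"twist": 0,"jaw": 0.02},
  {"delta_pos": [-0.0012,0.0,0.0038],"twist": 0,"jaw": 0.02},
  {"delta_pos": [-0.0016,0.0,0.0045],"twist": 0,"jaw": 0.02},
  {"delta_pos": [-0.0016,0.0,0.0045],"twist": 0,"jaw": 0.02},
])

```text
clock: 12.15
ee_pos: [0.4841, 0.1856, 0.0727]
tcp_rot: [0.028, 1.0, 0.002, -0.003]
contact_force: [2.3, 0.7, 3.4]
opening: 0.386
```

Run:
```python
from h import *
f=wtilt('w12')
go(H2W(-.006,.0008,.0765),90-3.14)
```

```text
tilt pitch 0.145 roll 0.001  n1169 rms 0.0006 x range -0.049 -0.014
clock 12.2 tcp [0.4841 0.1856 0.0727] yaw 86.83 F [ 2.29 -0.67  5.42] M [-0.093 -0.263 -0.026] op 35.5
delta mm [ 2.  -0.2 -3.8] twist -0.03 H [-4.   1.  72.7]
```

Request:
send_rows([
  {"delta_pos": [-0.0004,0.0,0.0009],"twist": 0,"jaw": 0.02},
  {"delta_pos": [-0.0008,0.0,0.0018],"twist": 0,"jaw": 0.02},
  {"delta_pos": [-0.0013,0.0,0.0027],"twist": 0,"jaw": 0.02},
  {"delta_pos": [-0.0017,0.0,0.0036],"twist": 0,"jaw": 0.02},
  {"delta_pos": [-0.0021,0.0,0.0045],"twist": 0,"jaw": 0.02},
  {"delta_pos": [-0.0025,0.0,0.0054],"twist": 0,"jaw": 0.02},
  {"delta_pos": [-0.0029,0.0,0.0062],"twist": 0,"jaw": 0.02},
  {"delta_pos": [-0.0029,0.0,0.0062],"twist": 0,"jaw": 0.02},
])

```text
clock: 13.0
ee_pos: [0.487, 0.1855, 0.0663]
tcp_rot: [0.028, 1.0, 0.002, -0.003]
contact_force: [2.6, -0.6, 3.4]
opening: 0.389
```

Run:
```python
from h import *
f=wtilt('w13')
go(H2W(-.006,.0008,.0765),90-3.14)
g=grab_frame('scene'); cv2.imwrite('pics/s13.png',cv2.resize(g['image'][170:320,340:500,::-1],None,fx=4,fy=4,interpolation=cv2.INTER_CUBIC))
```

```text
tilt pitch 0.040 roll 0.001  n1168 rms 0.0006 x range -0.047 -0.012
clock 13.05 tcp [0.4869 0.1855 0.0663] yaw 86.82 F [3.84 0.87 3.65] M [-0.026 -0.176 -0.055] op 35.6
delta mm [  4.8  -0.2 -10.2] twist -0.04 H [-1.3  1.1 66.3]
```

View pics/s13.png

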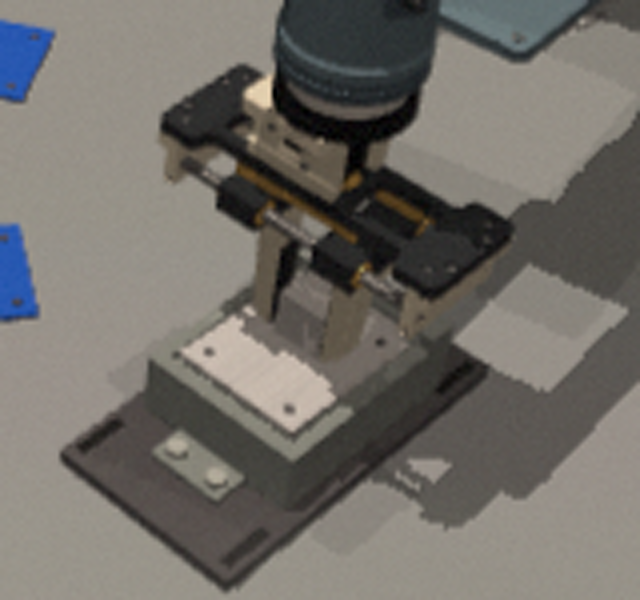

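Request:
send_rows([
  {"delta_pos": [-0.0003,0.0,0.0007],"twist": 0,"jaw": 0.02},
  {"delta_pos": [-0.0006,0.0,0.0014],"twist": 0,"jaw": 0.02},
  {"delta_pos": [-0.0009,0.0,0.002],"twist": 0,"jaw": 0.02},
  {"delta_pos": [-0.001,0.0,0.0025],"twist": 0,"jaw": 0.02},
  {"delta_pos": [-0.001,0.0,0.0025],"twist": 0,"jaw": 0.02},
])

```text
clock: 13.6
ee_pos: [0.4877, 0.1855, 0.0639]
tcp_rot: [0.028, 1.0, 0.002, -0.003]
contact_force: [2.2, 0.7, 4.7]
opening: 0.383
```

Run:
```python
from h import *
f=wtilt('w14')
go(H2W(-.006,.0008,.0765),90-3.14)
```

```text
tilt pitch 0.002 roll -0.001  n1172 rms 0.0006 x range -0.046 -0.011
clock 13.65 tcp [0.4877 0.1855 0.0639] yaw 86.83 F [2.57 1.07 3.75] M [-0.097 -0.118 -0.   ] op 36.0
delta mm [  5.7  -0.3 -12.6] twist -0.03 H [-0.4  1.1 63.9]
```

Request:
send_rows([
  {"delta_pos": [-0.0002,0.0,0.0004],"twist": 0,"jaw": 0.02},
  {"delta_pos": [-0.0003,0.0,0.0008],"twist": 0,"jaw": 0.02},
  {"delta_pos": [-0.0003,0.0,0.0008],"twist": 0,"jaw": 0.02},
])

```text
clock: 13.95
ee_pos: [0.4877, 0.1855, 0.0638]
tcp_rot: [0.028, 1.0, 0.002, -0.003]
contact_force: [-0.5, 0.3, 12.6]
opening: 0.383
```

Run:
```python
from h import *
f=wtilt('w15')
go(H2W(-.006,.0008,.0765),90-3.14)
```

```text
tilt pitch -0.001 roll -0.001  n1166 rms 0.0006 x range -0.046 -0.011
clock 14.0 tcp [0.4877 0.1855 0.0638] yaw 86.84 F [-0.87  0.36 11.07] M [-0.239  0.353 -0.035] op 35.8
delta mm [  5.7  -0.3 -12.7] twist -0.02 H [-0.4  1.1 63.8]
```

Firmly seated: it moved no further and the force rose to about 12 N. Next I open the jaws and rise.

Request:
send_rows([
  {"delta_pos": [0.0,0.0,0.0],"twist": 0,"jaw": 0.036},
  {"delta_pos": [0.0,0.0,0.0],"twist": 0,"jaw": 0.045},
  {"delta_pos": [0.0,0.0,0.0],"twist": 0,"jaw": 0.055},
  {"delta_pos": [0.0,0.0,0.0],"twist": 0,"jaw": 0.06},
  {"delta_pos": [0.0,0.0,-0.01],"twist": 0,"jaw": 0.06},
  {"delta_pos": [0.0,0.0,-0.03],"twist": 0,"jaw": 0.06},
  {"delta_pos": [0.0,0.0,-0.06],"twist": 0,"jaw": 0.06},
  {"delta_pos": [0.0,0.0,-0.1],"twist": 0,"jaw": 0.06},
  {"delta_pos": [0.0,0.0,-0.13],"twist": 0,"jaw": 0.06},
  {"delta_pos": [0.0,0.0,-0.13],"twist": 0,"jaw": 0.06},
])

```text
clock: 15.0
ee_pos: [0.4913, 0.1854, 0.1991]
tcp_rot: [0.027, 1.0, 0.003, 0.001]
contact_force: [0.2, 0.1, 0.7]
opening: 0.643
```

Run:
```python
from h import *
f=grab_frame('wrist'); save(f,'w16'); np.savez('w16.npz',**f)
go(H2W(-.006,.0008,.0765),90-3.14)
g=grab_frame('scene'); cv2.imwrite('pics/s16.png',cv2.resize(g['image'][170:320,340:500,::-1],None,fx=4,fy=4,interpolation=cv2.INTER_CUBIC))
```

```text
clock 15.05 tcp [0.4899 0.1852 0.1965] yaw 86.85 F [-0.39  0.22 -0.48] M [ 0.027 -0.019 -0.011] op 60.5
delta mm [  7.6  -0.7 120. ] twist -0.01 H [  1.8   1.  196.5]
```

View pics/w16.png

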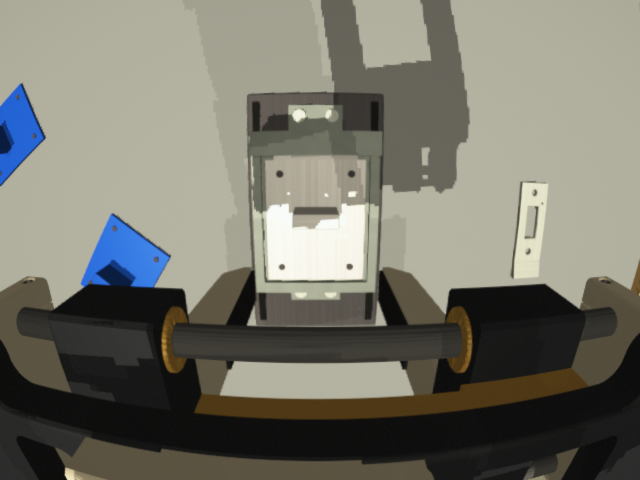

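View pics/s16.png

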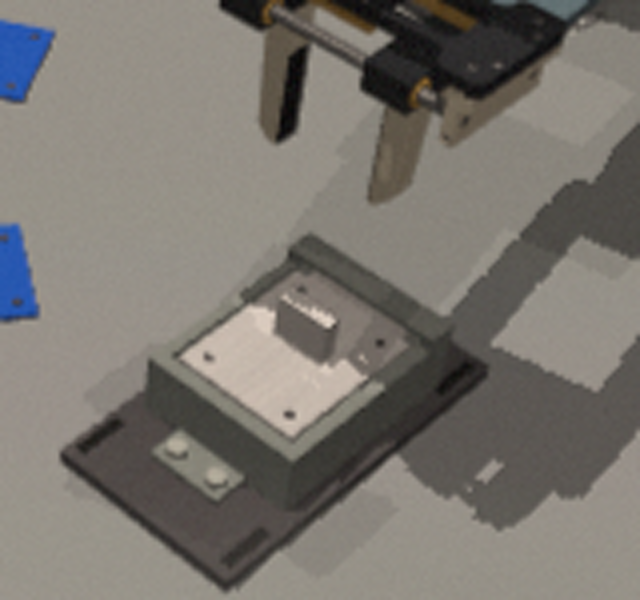

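Run:
```python
from h import *
f=dict(np.load('w16.npz'))
v,u=np.mgrid[0:480,0:640]; Z=f['range_z']; x=(u-f['cx'])/f['fx']; y=(v-f['cy'])/f['fy']; th=np.hypot(x,y)+1e-9; s=np.tan(np.minimum(th,1.4))/th
W=(np.stack([x*s*Z,y*s*Z,Z],-1)-f['t'])@np.array(f['R'])
def med(n,u0,u1,v0,v1): print(n,(np.median(W[v0:v1,u0:u1,2])*1000).round(1))
med('cover rearL',268,285,160,170);med('cover rearR',345,362,160,170);med('front L',270,290,270,278);med('front R',340,362,270,278)
med('wall front',275,355,284,290);med('wall L',254,260,180,270);med('wall R',371,377,180,270);med('ledge',260,370,138,150)
for vv in range(276,294): print(vv, (W[vv,300:330].mean(0)*1000).round(1), f['image'][vv,310])
```

```text
cover rearL 55.1
cover rearR 54.9
front L 54.8
front R 55.0
wall front 54.9
wall L 55.0
wall R 54.9
ledge 63.9
276 [541.7 182.3  54.9] [246 242 231]
277 [542.7 182.2  54.7] [246 242 231]
278 [543.6 182.2  54.9] [242 238 226]
279 [544.5 182.1  55. ] [229 226 205]
280 [547.1 182.   51. ] [167 167 147]
281 [548.1 181.9  50.9] [90 91 79]
282 [548.1 181.9  53.2] [108 110  95]
283 [548.4 181.9  54.8] [164 166 144]
284 [549.5 181.8  54.6] [176 178 156]
285 [550.4 181.8  54.9] [176 178 155]
286 [551.4 181.7  54.8] [175 178 155]
287 [552.2 181.7  55.1] [176 179 155]
288 [553.2 181.6  55.1] [175 178 155]
289 [554.2 181.6  55. ] [175 178 156]
290 [550.8 181.6  65.1] [175 177 155]
291 [556.3 181.5  54.7] [176 177 155]
292 [557.2 181.4  54.9] [175 178 155]
293 [574.7 180.4  17.7] [176 178 155]
```

Cover flush with the walls at all four corners, with about 3 mm of gap at the front, so the lip is fully back. I'm handing the job in.

```bash
python3 -c "
from rig import finish_job,get_obs
print(get_obs()['contact_force'],get_obs()['joint_velocities'].round(3)); print(finish_job())"
```

```text
[-0.27870763  0.85891726 -0.30553245] [-0.001  0.03   0.039  0.    -0.008  0.001]
the job is handed in; nothing more can be done
None
```

The aluminium cover is fitted on the housing, flat and fully seated, and I handed the job in at about 15 s of the 48 s allowed.

- **Picking up:** I took the silver cover at pixel (424, 270) in the top view and left the two blue look-alikes alone. I gripped it across the fin.
- **Tilting:** The tool cannot tilt, so I pressed the cover's front edge lightly (about 6–8 N) on the top rear edge of the housing. This pivoted the cover in the jaws to 0.20 rad, lip low.
- **Hooking:** The housing is shifted by about s = -10 mm. I slid the lip under the ledge until it stopped, with about 5 N on the tool.
- **Swinging down:** I lowered the front along an arc, keeping the lip against the stop. The final seating push was about 12 N; then I let go and rose clear.

**Last checks:**
- The cover's tilt read 0.00 rad just before I let go.
- After release, all four of its corners read 54.8–55.1 mm and the walls 54.9–55.0 mm, so it is flush. The depth readings sit about 1 mm low throughout.
- The gap at the front is about 3 mm, which means the lip is fully back.
- I never touched the other items. I did not measure their positions again at the end.

No checks failed. One small disagreement: my calculated lip position differed from the camera measurement by about 1.7 mm, and the felt stop matched the camera.

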